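Stow the ring mandrel and slide the tray under the riser

ROBOT

A 7-joint arm with a two-finger parallel gripper is mounted at the origin on the work surface. World frame = base frame: x ahead of the robot, y to its left, z up, the work surface at z = 0. Lengths are in m, angles in rad, forces in N, time in s.
With the tool pointing down it reaches from about 0.4 to 0.85 m from the base axis. Payload 10.4 kg.
Tool frame: the origin (TCP) lies at the very end of the fingers, on their centre line; the grasp point (between the pads) lies 19 mm behind it; z points along the fingers, y is the line along which they close (so a half turn about z gives the same grasp; the last joint's range is limited). The gripper opens to 85 mm and grips with 20 to 120 N. Pads are 22 mm wide; open, the fingers measure 114 mm over their backs; the gripper's body (76 mm by 85 mm) begins 54 mm behind the grasp point. The pads swing forward as they close: fully open they stand 13 mm farther back than shut.
Start: joints at [1.085, 0.332, -0.065, 1.46, 0.022, 1.35, -0.088], TCP at [0.279, -0.559, 0.231] pointing down, gripper open.
Joint ranges: [-2.6, 2.6], [-0.5, 2.12], [-1.47, 1.34], [0.16, 2.42], [-1.27, 4.41], [0.06, 2.06], [-2.6, 2.6]. Speed limits (rad/s): [2.22, 2.22, 2.79, 2.79, 3.14, 3.14, 3.14].

INTERFACE

Orientations are given as a unit quaternion [x, y, z, w].
In Python, from workcell import * gives the robot as it stands.
- The arm moves only by the tool step_arm, never from a script. Its argument "commands" is one flat list of numbers, 7 for each row, row after row: the finger opening in mm, from 0 to 85.4, then the shift along the world's x, y, z as a fraction of full scale, then the turn, a rotation vector about the world's x, y, z as a fraction of full scale. A call has exactly 10 rows; each row is the pose to reach, as a shift and turn from the pose commanded when the call began, turning the shorter way round; what a row does not reach only later rows make up. Full scale, the value 1, is 0.6 m for a shift and pi rad for a turn. A row lasts 1/8 s, in which the tool goes at most 62.5 mm and 10.7 degrees, less where a joint would pass 70% of its speed; a pose out of reach is approached as far as the arm can. A call with a number of a shift or a turn outside -1 to 1 is refused whole. A call with a gripper value outside its range is refused whole. The fingers move at their own pace and stop on an object; "squeeze" is the grip in N (left out, the last holds). Time passes only in rows, so rows that repeat a pose let the fingers close, or fill a call up. It gives the time, the measured TCP pose, the force, the opening and the grip force at its end, in the units of the state.
- get_obs(): the state, without advancing time (a new reading comes with each control period).
- camera(name): name is "side" or "top" or "wrist"; returns the picture (384x512x3 uint8, red, green, blue); there is no depth.
- camera_params(name): a dict with "mtx" (3x3 intrinsics, pixels), "dist" ([k1, k2, p1, p2, k3] as OpenCV has them; the pictures are not rectified), "extrinsics" (4x4, takes a point from world to camera coordinates); the wrist camera has in their place "tool_from_camera" (4x4, takes a point from camera to tool coordinates, whose origin is the TCP and whose axes are the flange's). Camera axes: x right, y down, z forward; pixel columns grow to the right and rows downward; lengths in m; the calibration is good to about 2 mm. A picture is of the moment at which its call begins: read the wrist's pose just before it. camera_params takes no time and is no camera call.
- hand_in(): hands the job in; it is judged then, once.
The state is a dict: "clock": time; "joint_pos": joint angles; "joint_velocities": joint speeds; "tau": joint torques, N m; "position": TCP position; "ee_rot": TCP orientation; "ft_force": force on the tool from outside, world axes, zero at the start; "torque": the same for the moment, N m; "grip_width": opening from 0.0 (shut) to 1.0 (fully open); "grasp_force": force on a finger pad.
Only numpy, scipy, OpenCV 4.12 (cv2) and the standard library are available. Lean on these libraries where they do the work, as an engineer would, in place of code of your own. Each camera call takes 0.05 s, during which the arm holds its last target. There are 200 camera calls.

TASK

Lay the ring mandrel flat in the empty front compartment of the green tray and let go of it; then slide the tray by its brass handle along the bench, square and midway between the legs, under the low wooden riser until the tray's front is flush with the riser's front edge and only the handle sticks out. Nothing may bump the riser, keep the tray level with its red bar in it, and leave the file, brush and jar where they are.

Things in the scene. Friction and masses are not known exactly. Their poses are not given: they have to be found in the camera images.
- riser: low fixed wooden riser shelf: board 200 deep (its x) by 340 wide (its y) by 16 thick, underside 52 above the bench, legs 20 thick along both sides (free opening 300 wide), open at front and back; steel block and ring blanks on the rear of its top reach 86. Origin on the bench under the board's centre; x points from its front edge (x = -100) to its back, z up. The tray enters along +x.
- tray_mid (a point): loose green tray on the bench in front of the riser, 165 (its x) by 230 (its y) by 30 high, walls and divider 5, floor 4 thick, about 0.45 kg. Point: centre of the box, 15 above the bench. x points from its handle side (front wall, outer face x = -82.5) to its rear. A divider parallel to y (at x = 20) parts the wide front compartment from the narrow rear one with the red bar.
- tray_cell (a point): centre of the floor of the tray's empty front compartment, grey-lined, 95 (tray x) by 220 (tray y) inside, walls 26 above its floor; 30 in front of the tray's centre, 4 above the bench; axes as the tray
- tray_grip (a point): grip point of the tray's handle: upright brass plate 12 thick (tray y), sticking out 66 from the front wall (along tray x), 3 to 33 above the bench. The point is 120 in front of the tray's centre, 37.5 from the front wall, 18 above the bench; axes as the tray. Pinch it from above across its thickness.
- mandrel_mid (a point): loose ring mandrel 170 long, lying along its own x: square dark wooden handle 24 by 24 by 50 at the -x end, then a steel taper 120 long, diameter 24 to 14 at the tip (+x); rests flat, does not roll, about 0.25 kg. Point: half-way along, 11 above its underside; about 21 thick there. In the compartment it lies along the tray's y, either way round.
- bar_mid (a point): loose red polishing bar 26 by 80 by 18 lying in the tray's rear compartment; point at its centre
- file_mid (a point): file 170 long with orange handle, to be left alone; point at its middle, x along it
- brush_mid (a point): bench brush 170 long, pale wood with black bristles, to be left alone; point at its middle, x along it
- jar_mid (a point): amber jar, diameter 60, 70 high, black cap, to be left alone; point at its centre
There are look-alikes about, which are no part of the job. What is shaped like the part that bears mandrel_mid but turquoise is not meant.

How it is judged:
By the outcome, as a careful person would: the job done as asked, in the order asked, and still so for the second after the job is handed in, with the robot touching nothing.
It also fails if it takes over 61 s, if anything falls off the work surface, if the arm or the gripper's body presses on something with over 40 N, if the wrist force passes 120 N, or if a joint passes its speed limit or range.

## Working session

There is one attempt and no reset: what is moved stays moved. The work goes in short steps, Python scripts to look and compute and a tool call to move; the robot and the scene stay as the last step left them, time stands still between calls to the robot, and variables do not carry over. Pictures are saved under pics/ and viewed, at most 10 in all, crops included, and the job is handed in when it is done.

Besides the shell and the picture viewer there is one more tool, called after ">>>" by a JSON object that holds its "op" and its "data". step_arm: Moves the arm, as the interface text tells. Its arguments: {"type":"object","properties":{"commands":{"type":"array","items":{"type":"number"}},"squeeze":{"type":"number"}},"required":["commands"]}

```bash
mkdir -p pics
cat > h.py <<'E'
from workcell import *
import numpy as np, cv2
from scipy.spatial.transform import Rotation as R
def snap(n,f):
    im=camera(n); cv2.imwrite('pics/'+f,im[:,:,::-1]); return im
def ray(n,uv,o=None):
    p=camera_params(n); q=cv2.undistortPoints(np.array([[uv]],float),np.array(p['mtx']),np.array(p['dist']))[0,0]
    if n=='wrist':
        T=np.eye(4);T[:3,:3]=R.from_quat(o['ee_rot']).as_matrix();T[:3,3]=o['position'];T=T@np.array(p['tool_from_camera'])
    else: T=np.linalg.inv(np.array(p['extrinsics']))
    return T[:3,3],T[:3,:3]@np.array([q[0],q[1],1.])
def at(n,uv,z,o=None):
    c,d=ray(n,uv,o); return c+d*(z-c[2])/d[2]
def proj(n,P):
    p=camera_params(n);E=np.array(p['extrinsics'])
    return cv2.projectPoints(np.array(P,float).reshape(-1,1,3),cv2.Rodrigues(E[:3,:3])[0],E[:3,3],np.array(p['mtx']),np.array(p['dist']))[0][:,0]
E
python3 - <<'E'
from h import *
a=snap('top','t0.png');b=snap('side','s0.png')
cv2.imwrite('pics/t0b.png',cv2.resize(a[:,:,::-1],(800,600),interpolation=cv2.INTER_CUBIC))
for n in('top','side'):
    p=camera_params(n);print(n,np.linalg.inv(np.array(p['extrinsics'])).round(3).tolist(),np.array(p['mtx']).round(0).tolist())
o=get_obs();print(o['ee_rot'],o['position'])
print(camera_params('wrist')['tool_from_camera'])
E
```

```text
top [[0.018, -0.986, 0.165, 0.392], [-1.0, -0.016, 0.009, -0.012], [-0.006, -0.165, -0.986, 1.093], [0.0, 0.0, 0.0, 1.0]] [[399.0, 0.0, 253.0], [0.0, 399.0, 186.0], [0.0, 0.0, 1.0]]
side [[-0.712, -0.428, 0.556, 0.081], [-0.702, 0.443, -0.558, 0.478], [-0.007, -0.787, -0.616, 0.586], [0.0, 0.0, 0.0, 1.0]] [[347.0, 0.0, 257.0], [0.0, 347.0, 191.0], [0.0, 0.0, 1.0]]
[ 9.73343870e-01  2.29349792e-01 -1.63916758e-04 -5.97124830e-04] [ 0.27888889 -0.55896121  0.23061388]
[[-1.10873481e-03 -9.58664441e-01 -2.84536922e-01  7.20670722e-02]
 [ 9.99999102e-01 -8.48786561e-04 -1.03688591e-03 -7.11978826e-04]
 [ 7.52514532e-04 -2.84537817e-01  9.58664521e-01 -1.42678525e-01]
 [ 0.00000000e+00  0.00000000e+00  0.00000000e+00  1.00000000e+00]]
```

View pics/t0b.png

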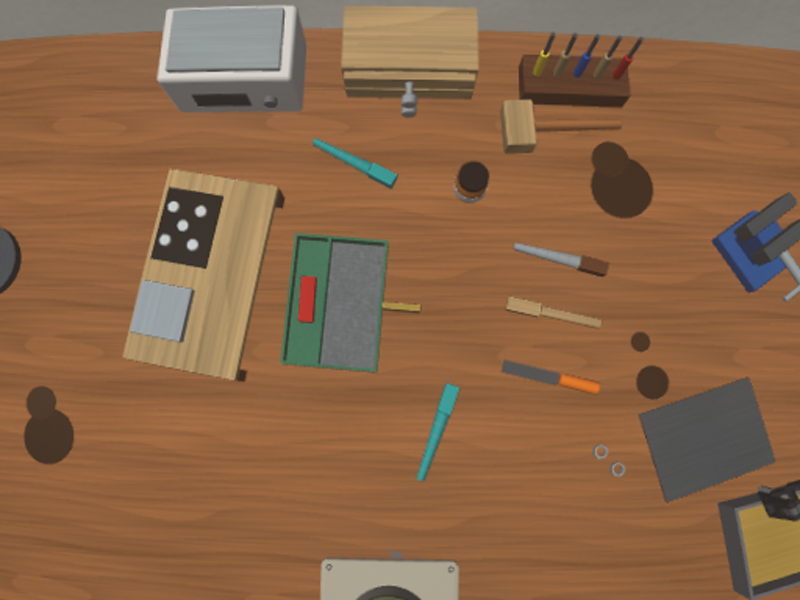

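View pics/s0.png

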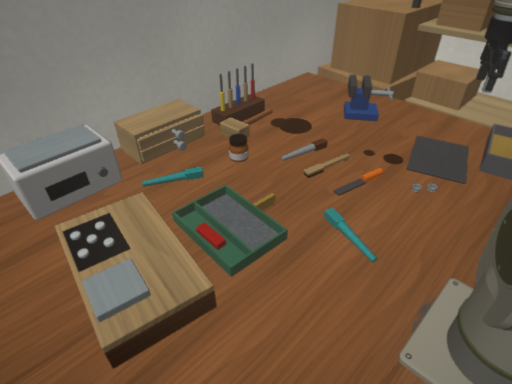

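The mandrel candidates in the enlarged top view are: turquoise at (355,162), turquoise at (438,432), and steel with a dark wood handle at (560,258). The brush (553,312) and the file with the orange handle (550,377) are separate objects. The steel one with the dark wood handle fits the description. I'll confirm it with a crop and get corner pixels.

Run:
```python
import cv2
a=cv2.imread('pics/t0.png')
def crop(x,y,w,h,f,s):
    c=cv2.resize(a[y:y+h,x:x+w],None,fx=s,fy=s,interpolation=cv2.INTER_CUBIC);cv2.imwrite('pics/'+f,c)
crop(75,100,200,150,'c1.png',4)
crop(320,145,80,60,'c2.png',10)
```

```text
(no output)
```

View pics/c1.png

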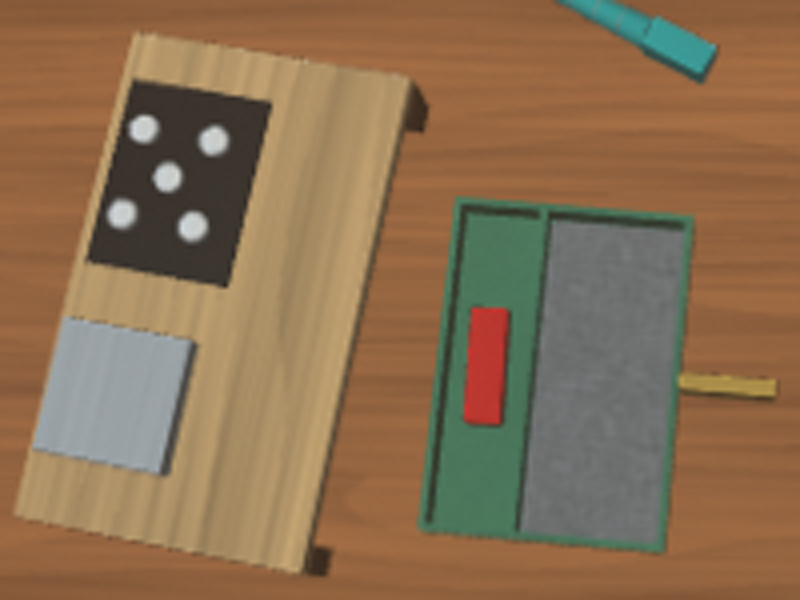

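View pics/c2.png

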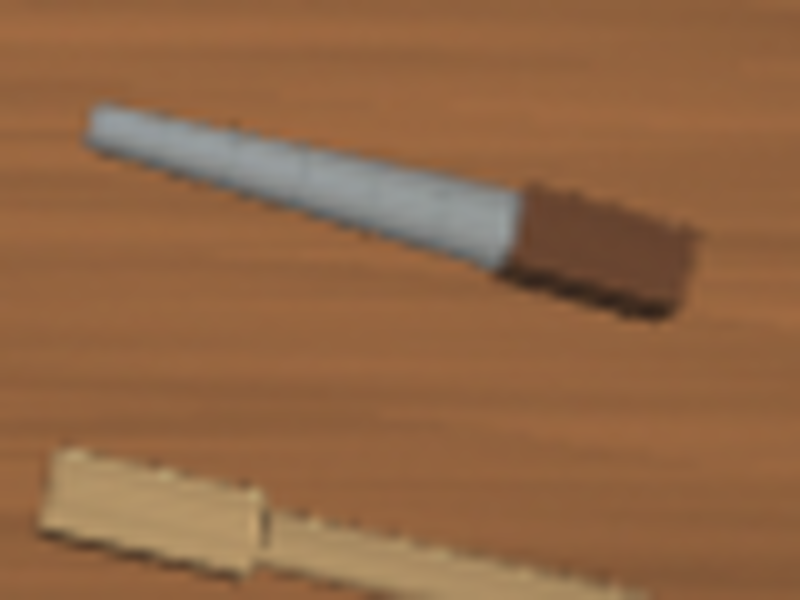

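The crop shows a steel taper from (90,125) to (510,230) with a dark brown wood handle ending at (690,270). That is the mandrel. The brush is below it. Fitting poses next.

```bash
cat > fit.py <<'E'
from h import *
from scipy.optimize import least_squares
def px(c,x0,y0,s): return (np.array(c,float)+.5)/s-.5+[x0,y0]
def fit(n,model,uv,x0):
    def P(x): 
        c,s=np.cos(x[2]),np.sin(x[2]);m=np.array(model,float)
        return np.c_[x[0]+c*m[:,0]-s*m[:,1],x[1]+s*m[:,0]+c*m[:,1],m[:,2]]
    r=least_squares(lambda x:(proj(n,P(x))-uv).ravel(),x0)
    return r.x,r.fun.reshape(-1,2)
E
python3 - <<'E'
from fit import *
np.set_printoptions(precision=4,suppress=True)
a=px([(135,33),(412,78),(303,573),(15,515)],75,100,4)
print([at('top',q,.068)[:2].round(3).tolist() for q in a])
b=px([(457,198),(693,215),(663,551),(419,530),(776,380),(776,398)],75,100,4)
# image right = -y world, up = +x
rx=[(.1,-.17,.068),(-.1,-.17,.068),(-.1,.17,.068),(.1,.17,.068)]
tx=[(.0825,-.115,.03),(-.0825,-.115,.03),(-.0825,.115,.03),(.0825,.115,.03),(-.1485,-.006,.033),(-.1485,.006,.033)]
r,e=fit('top',rx,a,[.4,.3,1.4]);print('riser',r,'\n',e)
t,e=fit('top',tx,b,[.4,.1,1.5]);print('tray',t,'\n',e)
c=px([(530,180),(700,232),(675,305),(505,268)],320,145,10)
hx=[(-.035,-.012,.024),(-.085,-.012,.024),(-.085,.012,.024),(-.035,.012,.024)]
g=[np.append(at('top',q,.024)[:2],0) for q in c]
print(np.array(g)); tip=at('top',px((90,125),320,145,10),.010);print('tip',tip)
h=np.mean(g,0)[:2]; d=tip[:2]-h;print('handle c',h,'len(.145)',np.linalg.norm(d),'yaw',np.arctan2(d[1],d[0]),'mid',h+d*.06/.145)
def inr(p): 
    d=np.array(p)-r[:2];c,s=np.cos(r[2]),np.sin(r[2]);return d@[c,s],d@[-s,c]
print('tray in riser',inr(t[:2]),t[2]-r[2])
for nm,q,z in(('jar',(472,180),.07),('brush',(553,312),.01),('file',(550,377),.01)): print(nm,at('top',px(q,0,0,800/512),z))
# side projections of check points
u=t[2];cs=np.array([[np.cos(u),-np.sin(u)],[np.sin(u),np.cos(u)]])
print('tray side',proj('side',np.c_[np.array(tx)[:,:2]@cs.T+t[:2],np.array(tx)[:,2]])[:4])
E
```

```text
[[0.776, 0.401], [0.744, 0.205], [0.411, 0.259], [0.443, 0.456]]
riser [0.594  0.3305 1.4087] 
 [[-0.1133 -0.5147]
 [ 0.2639 -0.4939]
 [ 0.0547  0.5158]
 [-0.2445  0.38  ]]
tray [0.5516 0.1035 1.504 ] 
 [[-0.4119 -0.3628]
 [ 0.1776  0.093 ]
 [ 0.1636  0.3248]
 [-0.3928  0.1221]
 [ 0.3984 -0.0726]
 [ 0.0478 -0.1526]]
[[ 0.6431 -0.3315  0.    ]
 [ 0.6293 -0.3793  0.    ]
 [ 0.6085 -0.3713  0.    ]
 [ 0.618  -0.3236  0.    ]]
tip [ 0.6596 -0.2112  0.01  ]
handle c [ 0.6247 -0.3514] len(.145) 0.14453005800426028 yaw 1.3271557758577472 mid [ 0.6392 -0.2934]
tray in riser (np.float64(-0.23091208602429739), np.float64(0.005252670171112645)) 0.09529964787875911
jar [ 0.7599 -0.1302  0.07  ]
brush [ 0.541  -0.2794  0.01  ]
file [ 0.427  -0.2721  0.01  ]
tray side [[171.7149 212.6941]
 [225.8982 185.1179]
 [287.6936 230.2898]
 [230.4956 268.7035]]
```

>>> {"op": "step_arm", "data": {"commands": [85, 0.07, 0.05, -0.02, 0, 0, 0.03, 85, 0.15, 0.11, -0.04, 0, 0, 0.07, 85, 0.23, 0.17, -0.06, 0, 0, 0.11, 85, 0.31, 0.23, -0.08, 0, 0, 0.15, 70, 0.39, 0.29, -0.1, 0, 0, 0.19, 70, 0.47, 0.35, -0.12, 0, 0, 0.23, 70, 0.55, 0.4, -0.14, 0, 0, 0.26, 70, 0.6, 0.443, -0.16, 0, 0, 0.275, 70, 0.6, 0.443, -0.185, 0, 0, 0.275, 70, 0.6, 0.443, -0.185, 0, 0, 0.275], "squeeze": 50}}

```text
clock: 1.35
position: [0.6376, -0.2939, 0.1184]
ee_rot: [0.788, 0.615, -0.001, -0.001]
ft_force: [-1.1, -0.8, 0.6]
grip_width: 0.819
grasp_force: 0.0
```

Run:
```python
from h import *
o=get_obs();a=snap('wrist','w1.png');print(o['position'],o['ee_rot'],o['joint_pos'],o['clock'],o['grip_width'])
import pickle;pickle.dump(o,open('w1.pkl','wb'))
```

```text
[ 0.6375856  -0.293865    0.11836629] [ 0.78815593  0.61547325 -0.00111968 -0.00128532] [ 0.59976881  0.60059876 -0.34629107  1.34265609  0.20489876  1.23659633
 -0.00310718] 1.35 0.8188981105216749
```

View pics/w1.png

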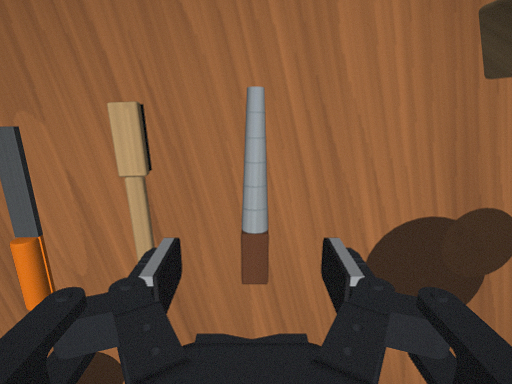

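The wrist view shows the mandrel upright and centred: tip at (256.5,87), steel/wood joint at (255,232), handle end at (255,283). The brush and file are clear to the left.

Run:
```python
from h import *
import pickle;o=pickle.load(open('w1.pkl','rb'))
tip=at('wrist',(256.5,87),.010,o);j=at('wrist',(255.3,232),.024,o);e=at('wrist',(255,283),.022,o)
print(tip,j,e,np.linalg.norm(tip-j)*1e3,np.linalg.norm(j-e)*1e3)
d=(tip-e)[:2];y=np.arctan2(d[1],d[0]);u=d/np.linalg.norm(d);mid=(tip[:2]+ (j[:2]-u*.05))/2
T=R.from_quat(o['ee_rot']).as_matrix()
print('yaw',y,'tool',np.arctan2(T[1,0],T[0,0]),'mid',mid,'shift frac',np.append(mid,.004)-o['position'],(np.append(mid,.004)-o['position'])/.6)
```

```text
[ 0.66105102 -0.21260627  0.01      ] [ 0.63175083 -0.32682404  0.024     ] [ 0.61920934 -0.37658214  0.022     ] 118.7442660862915 51.35326203198624
yaw 1.3209580052882126 tool 1.3259751453661843 mid [ 0.64021974 -0.29393896] shift frac [ 2.63414345e-03 -7.39611114e-05 -1.14366287e-01] [ 4.39023909e-03 -1.23268519e-04 -1.90610478e-01]
```

>>> {"op": "step_arm", "data": {"commands": [70, 0.004, 0, -0.05, 0, 0, 0, 70, 0.004, 0, -0.1, 0, 0, 0, 70, 0.004, 0, -0.14, 0, 0, 0, 70, 0.004, 0, -0.17, 0, 0, 0, 70, 0.004, 0, -0.19, 0, 0, 0, 70, 0.004, 0, -0.19, 0, 0, 0, 0, 0.004, 0, -0.19, 0, 0, 0, 0, 0.004, 0, -0.19, 0, 0, 0, 0, 0.004, 0, -0.19, 0, 0, 0, 0, 0.004, 0, -0.19, 0, 0, 0], "squeeze": 60}}

```text
clock: 2.65
position: [0.6419, -0.2936, 0.0073]
ee_rot: [0.788, 0.616, 0.0, 0.001]
ft_force: [-1.7, 1.3, 5.7]
grip_width: 0.223
grasp_force: 58.9
```

>>> {"op": "step_arm", "data": {"commands": [0, 0, 0, 0, 0, 0, 0, 0, 0, 0, 0.02, 0, 0, 0, 0, 0, 0, 0.05, 0, 0, 0, 0, 0, 0, 0.09, 0, 0, 0, 0, 0, 0, 0.13, 0, 0, 0, 0, 0, 0, 0.17, 0, 0, 0, 0, 0, 0.03, 0.2, 0, 0, -0.03, 0, 0, 0.08, 0.2, 0, 0, -0.07, 0, 0, 0.14, 0.2, 0, 0, -0.11, 0, 0, 0.2, 0.2, 0, 0, -0.15]}}

```text
clock: 3.9
position: [0.6416, -0.1724, 0.1277]
ee_rot: [0.911, 0.413, 0.001, 0.0]
ft_force: [1.2, 0.7, -1.9]
grip_width: 0.219
grasp_force: 59.1
```

>>> {"op": "step_arm", "data": {"commands": [0, -0.02, 0.06, 0, 0, 0, -0.04, 0, -0.04, 0.12, 0, 0, 0, -0.08, 0, -0.06, 0.18, 0, 0, 0, -0.12, 0, -0.09, 0.24, 0, 0, 0, -0.16, 0, -0.11, 0.3, 0, 0, 0, -0.2, 0, -0.13, 0.35, 0, 0, 0, -0.24, 0, -0.145, 0.39, 0, 0, 0, -0.275, 0, -0.153, 0.41, 0, 0, 0, -0.292, 0, -0.153, 0.41, 0, 0, 0, -0.292, 0, -0.153, 0.41, 0, 0, 0, -0.292]}}

```text
clock: 5.15
position: [0.5501, 0.0717, 0.1269]
ee_rot: [1.0, -0.031, 0.0, 0.0]
ft_force: [0.1, -0.4, -2.1]
grip_width: 0.219
grasp_force: 59.1
```

Run:
```python
from h import *
o=get_obs();a=snap('wrist','w2.png');print(o['position'],o['ee_rot'],o['joint_pos'],o['clock'],o['grip_width'])
import pickle;pickle.dump(o,open('w2.pkl','wb'))
```

```text
[0.55008961 0.07168091 0.12693324] [ 9.99529037e-01 -3.06833120e-02  4.39714805e-04  2.13973634e-04] [ 0.03958469  0.27821222 -0.29153298  1.76554633  0.08897361  1.10985842
 -1.91310214] 5.15 0.21940250620628024
```

View pics/w2.png

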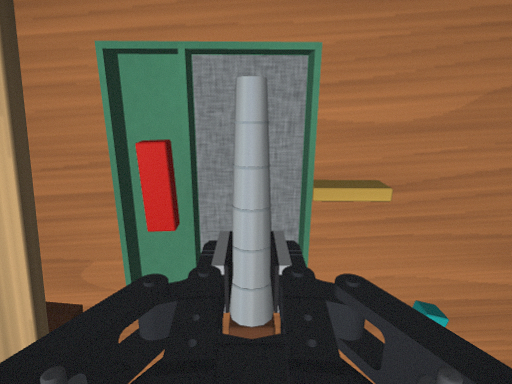

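The wrist view shows the mandrel held over the grey compartment. Tray top corners are at (98,44) and (321,44), and the handle end is at (391,182–200). I'll check the tray pose from these.

Run:
```python
from h import *
import pickle;o=pickle.load(open('w2.pkl','rb'))
np.set_printoptions(precision=4,suppress=True)
A=at('wrist',(97,44),.03,o);B=at('wrist',(321,44),.03,o);H=at('wrist',(391.5,195),.033,o)
print(A,B,H,np.linalg.norm(A-B))
d=(A-B)[:2];t=np.arctan2(d[1],d[0]);u=np.array([np.cos(t),np.sin(t)]);v=np.array([-u[1],u[0]])
print('yaw',t,'ctr',(A+B)[:2]/2+.115*v,'from old: corners',[np.array([.5516,.1035])+np.array([[np.cos(1.504),-np.sin(1.504)],[np.sin(1.504),np.cos(1.504)]])@q for q in [(.0825,-.115),(-.0825,-.115),(-.1485,0)]])
```

```text
[0.6694 0.177  0.03  ] [0.6592 0.0147 0.03  ] [ 0.5417 -0.0429  0.033 ] 0.16259668917974734
yaw 1.5078901812302414 ctr [0.5495 0.1031] from old: corners [array([0.6719, 0.1781]), array([0.6608, 0.0135]), array([ 0.5417, -0.0447])]
```

>>> {"op": "step_arm", "data": {"commands": [0, 0, 0.003, -0.05, 0, 0, 0, 0, 0, 0.003, -0.09, 0, 0, 0, 0, 0, 0.003, -0.13, 0, 0, 0, 0, 0, 0.003, -0.16, 0, 0, 0, 0, 0, 0.003, -0.18, 0, 0, 0, 0, 0, 0.003, -0.188, 0, 0, 0, 0, 0, 0.003, -0.192, 0, 0, 0, 0, 0, 0.003, -0.192, 0, 0, 0, 40, 0, 0.003, -0.192, 0, 0, 0, 40, 0, 0.003, -0.192, 0, 0, 0]}}

```text
clock: 6.45
position: [0.5501, 0.0744, 0.0116]
ee_rot: [1.0, -0.031, 0.0, -0.0]
ft_force: [-0.3, -0.1, -0.3]
grip_width: 0.471
grasp_force: 0.0
```

>>> {"op": "step_arm", "data": {"commands": [40, 0, 0, 0, 0, 0, 0, 40, 0, 0, 0, 0, 0, 0, 40, 0, 0, 0.02, 0, 0, 0, 40, 0, 0, 0.04, 0, 0, 0, 40, 0, 0, 0.08, 0, 0, 0, 40, 0, 0, 0.12, 0, 0, 0, 40, 0, 0, 0.16, 0, 0, 0, 40, 0, 0, 0.2, 0, 0, 0, 40, 0, 0, 0.22, 0, 0, 0, 40, 0, 0, 0.22, 0, 0, 0]}}

```text
clock: 7.7
position: [0.5501, 0.0744, 0.1441]
ee_rot: [1.0, -0.031, 0.001, -0.0]
ft_force: [-0.2, 0.2, -0.2]
grip_width: 0.465
grasp_force: 0.0
```

Run:
```python
from h import *
o=get_obs();a=snap('wrist','w3.png');t=snap('top','t3.png');print(o['position'],o['ee_rot'],o['clock'],o['grip_width'])
import pickle;pickle.dump(o,open('w3.pkl','wb'))
b=cv2.resize(t[100:250,120:280,::-1],(410,384),interpolation=cv2.INTER_CUBIC)
cv2.imwrite('pics/m3.png',np.hstack([a[:,70:460,::-1],b]))
```

```text
[0.55011435 0.0744315  0.14406466] [ 9.99522138e-01 -3.08981596e-02  8.91858794e-04 -6.02804296e-05] 7.7 0.46544139124473144
```

View pics/m3.png

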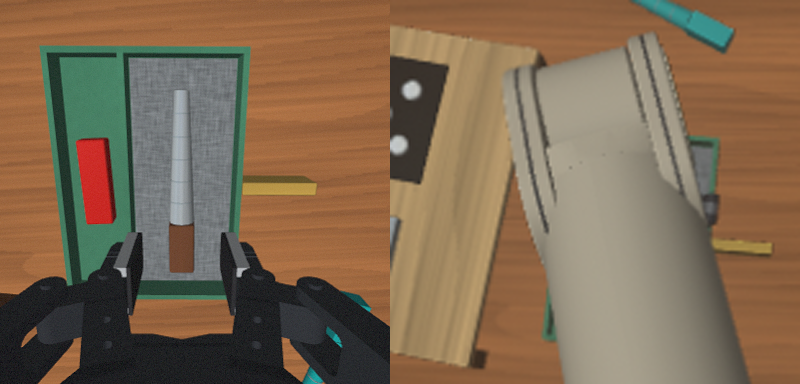

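The mandrel lies flat in the grey compartment, tip up, and the tray is undisturbed. Next is the handle.

>>> {"op": "step_arm", "data": {"commands": [40, 0, -0.02, 0, 0, 0, 0.05, 40, 0, -0.04, 0, 0, 0, 0.1, 40, -0.003, -0.06, 0, 0, 0, 0.15, 40, -0.005, -0.08, 0, 0, 0, 0.2, 40, -0.008, -0.1, 0, 0, 0, 0.25, 50, -0.01, -0.12, -0.01, 0, 0, 0.3, 50, -0.012, -0.14, -0.02, 0, 0, 0.36, 50, -0.013, -0.155, -0.03, 0, 0, 0.42, 50, -0.013, -0.164, -0.04, 0, 0, 0.47, 50, -0.013, -0.164, -0.04, 0, 0, 0.5]}}

```text
clock: 9.05
position: [0.5408, -0.0247, 0.1174]
ee_rot: [0.728, 0.686, -0.001, -0.001]
ft_force: [-0.1, 0.1, -0.3]
grip_width: 0.588
grasp_force: 0.0
```

Run:
```python
from h import *
o=get_obs();a=snap('wrist','w4.png');t=snap('top','t4.png');print(o['position'],o['ee_rot'],o['joint_pos'],o['clock'],o['grip_width'])
import pickle;pickle.dump(o,open('w4.pkl','wb'))
b=cv2.resize(t[100:250,120:280,::-1],(288,270),interpolation=cv2.INTER_CUBIC)
c=np.zeros((384,800,3),np.uint8);c[:,:512]=a[:,:,::-1];c[:270,512:]=b
cv2.imwrite('pics/m4.png',c)
```

```text
[ 0.54084128 -0.02469699  0.11742363] [ 0.72752897  0.6860756  -0.00092024 -0.00101303] [ 0.3320746   0.27831916 -0.42488623  1.79962141  0.12738176  1.09334416
 -0.19599031] 9.05 0.588065798811459
```

View pics/m4.png

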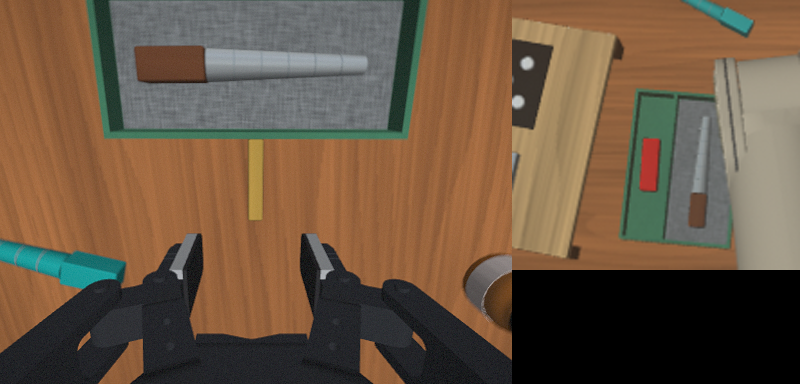

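The tray's front wall corners are at (106,138) and (408,136.5). The handle's end is at (249–262,219), midway between the fingers.

Run:
```python
from h import *
import pickle;o=pickle.load(open('w4.pkl','rb'))
np.set_printoptions(precision=4,suppress=True)
L=at('wrist',(105.5,138),.03,o)[:2];Rr=at('wrist',(408.5,136.5),.03,o)[:2]
H=at('wrist',(255.5,219),.033,o)[:2];Hb=at('wrist',(256,140),.033,o)[:2]
print(L,Rr,np.linalg.norm(L-Rr),H,Hb)
d=L-Rr;ty=np.arctan2(d[1],d[0]);t=ty-np.pi/2;print('yaw(mod pi)',t,'handle yaw',np.arctan2(*(Hb-H)[::-1]))
t%=2*np.pi;u=np.array([np.cos(t),np.sin(t)]);c=(L+Rr)/2+.0825*u
T=R.from_quat(o['ee_rot']).as_matrix();ta=np.arctan2(T[1,0],T[0,0])
g=c-.1275*u;print('ctr',c,'yaw',t,'tool',ta,'grip',g,'d',(g-o['position'][:2])/.6,(t-ta)/np.pi,'Hend len',np.linalg.norm(H-(L+Rr)/2))
```

```text
[0.4323 0.029 ] [0.6614 0.0166] 0.22942515421481605 [ 0.5423 -0.0422] [0.5462 0.0211]
yaw(mod pi) 1.5163322916772062 handle yaw 1.509292306566838
ctr [0.5513 0.1052] yaw 1.5163322916772062 tool 1.5121638890858404 grip [ 0.5444 -0.0221] d [0.0059 0.0043] 0.00132684375442585 Hend len 0.06512647570465967
```

>>> {"op": "step_arm", "data": {"commands": [50, 0.004, 0.002, -0.04, 0, 0, 0, 50, 0.004, 0.002, -0.08, 0, 0, 0, 50, 0.004, 0.002, -0.12, 0, 0, 0, 50, 0.004, 0.002, -0.15, 0, 0, 0, 50, 0.004, 0.002, -0.17, 0, 0, 0, 50, 0.004, 0.002, -0.18, 0, 0, 0, 50, 0.004, 0.002, -0.18, 0, 0, 0, 0, 0.004, 0.002, -0.18, 0, 0, 0, 0, 0.004, 0.002, -0.18, 0, 0, 0, 0, 0.004, 0.002, -0.18, 0, 0, 0], "squeeze": 60}}

```text
clock: 10.4
position: [0.5446, -0.0229, 0.0118]
ee_rot: [0.729, 0.685, 0.0, 0.0]
ft_force: [-2.0, 0.3, 5.3]
grip_width: 0.125
grasp_force: 59.6
```

>>> {"op": "step_arm", "data": {"commands": [0, 0, 0, 0, 0, 0, 0, 0, 0, 0, 0, 0, 0, 0, 0, 0, 0, 0, 0, 0, 0, 0, 0, 0, 0, 0, 0, 0, 0, 0, 0, 0, 0, 0, 0, 0, 0, 0, 0, 0, 0, 0, 0, 0, 0, 0, 0, 0, 0, 0, 0, 0, 0, 0, 0, 0, 0, 0, 0, 0, 0, 0, 0, 0, 0, 0, 0, 0, 0, 0]}}

```text
clock: 11.65
position: [0.5446, -0.0229, 0.0118]
ee_rot: [0.729, 0.685, 0.0, 0.0]
ft_force: [-1.5, -0.2, 5.9]
grip_width: 0.128
grasp_force: 59.6
```

Run:
```python
from h import *
o=get_obs();t=snap('side','s5.png');print(o['position'],o['ee_rot'],o['ft_force'],o['torque'],o['clock'],o['grip_width'])
a=R.from_quat(o['ee_rot']).as_matrix();ta=np.arctan2(a[1,0],a[0,0]);p=o['position'][:2]
u=np.array([np.cos(ta),np.sin(ta)]);print('tool yaw',ta,'tray ctr if grip .1275',p+.1275*u)
r=np.array([.594,.3305]);ry=1.4087;ru=np.array([np.cos(ry),np.sin(ry)]);rv=np.array([-ru[1],ru[0]])
g=r+(-.0175-.1275)*ru;print('grip target',g,'shift',(g-p)/.6,'turn',(ry-ta)/np.pi)
for s in(.16,.135): print('waypoint grip',s,(r-ru*(s+.1825-.0825+.1275+.0)-p)/.6)
```

```text
[ 0.5445743  -0.02293009  0.0118206 ] [7.28685441e-01 6.84848421e-01 2.14729544e-04 3.50734673e-04] [-1.54616478 -0.22302284  5.9052155 ] [ 0.02777674  0.45705132 -0.03688884] 11.65 0.12773132151060226
tool yaw 1.5087914137197036 tray ctr if grip .1275 [0.55247486 0.10432489]
grip target [0.57059883 0.18740079] shift [0.04337422 0.35055147] turn -0.03186008650909354
waypoint grip 0.16 [-0.02185319 -0.04831703]
waypoint grip 0.135 [-0.01512872 -0.00719657]
```

>>> {"op": "step_arm", "data": {"commands": [0, 0, 0, 0.003, 0, 0, 0, 0, -0.001, 0.003, 0.003, 0, 0, -0.004, 0, -0.002, 0.006, 0.003, 0, 0, -0.008, 0, -0.004, 0.01, 0.003, 0, 0, -0.013, 0, -0.006, 0.014, 0.003, 0, 0, -0.018, 0, -0.007, 0.018, 0.003, 0, 0, -0.023, 0, -0.009, 0.022, 0.003, 0, 0, -0.028, 0, -0.01, 0.026, 0.003, 0, 0, -0.032, 0, -0.01, 0.026, 0.003, 0, 0, -0.032, 0, -0.01, 0.026, 0.003, 0, 0, -0.032], "squeeze": 80}}

```text
clock: 12.95
position: [0.5383, -0.0067, 0.0129]
ee_rot: [0.762, 0.648, 0.0, -0.0]
ft_force: [-1.4, 1.3, -5.6]
grip_width: 0.12
grasp_force: 78.2
```

Run:
```python
from h import *
o=get_obs();a=snap('wrist','w6.png');t=snap('side','s6.png');print(o['position'],o['ee_rot'],o['ft_force'],o['clock'],o['grip_width'])
import pickle;pickle.dump(o,open('w6.pkl','wb'))
A=cv2.resize(a[:200,:,::-1],(800,312),interpolation=cv2.INTER_CUBIC)
b=cv2.resize(t[180:352,40:300,::-1],(433,286),interpolation=cv2.INTER_CUBIC)
top=snap('top','t6.png');c2=cv2.resize(top[100:250,75:267,::-1],(366,286),interpolation=cv2.INTER_CUBIC)
cv2.imwrite('pics/m6.png',np.vstack([A,np.hstack([b,c2,np.zeros((286,1,3),np.uint8)])]))
```

```text
[ 0.53830306 -0.00665468  0.01293834] [ 7.61946257e-01  6.47640169e-01  2.82244703e-04 -1.83326322e-04] [-1.40499622  1.29440443 -5.55136697] 12.95 0.11976970885588763
```

View pics/m6.png

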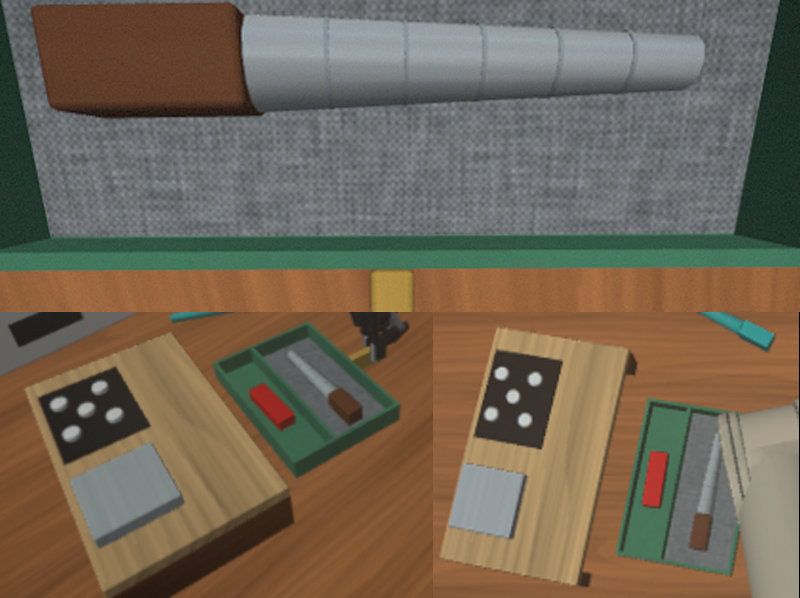

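Run:
```python
from fit import *
np.set_printoptions(precision=4,suppress=True)
rx=np.array([(.1,-.17,.068),(-.1,-.17,.068),(-.1,.17,.068),(.1,.17,.068)])
tx=np.array([(.0825,-.115,.03),(.0825,.115,.03),(-.0825,.115,.03)])
s=433/260
a=px([(135,33),(412,78),(303,573),(15,515)],75,100,4)
b=px(np.array([(25,387),(170,334),(291,492),(110,592)])-[0,312],40,180,s)
tt=px(np.array([(648,400),(618,555),(736,574)])-[433,312],75,100,286/150)
ts=px(np.array([(215,365),(296,475),(400,407)])-[0,312],40,180,s)
def both(m,ut,us,x0):
    def P(x):
        c,q=np.cos(x[2]),np.sin(x[2]);return np.c_[x[0]+c*m[:,0]-q*m[:,1],x[1]+q*m[:,0]+c*m[:,1],m[:,2]]
    r=least_squares(lambda x:np.r_[proj('top',P(x))-ut,proj('side',P(x))-us].ravel(),x0);return r.x,r.fun.reshape(-1,2)
r,e=both(rx,a,b,[.59,.33,1.41]);print('riser both',r,'\n',e)
print('side only',fit('side',rx,b,r)[0]); 
t,e=both(tx,tt,ts,[.56,.12,1.41]);print('tray both',t,'\n',e)
print('top',fit('top',tx,tt,t)[0],'side',fit('side',tx,ts,t)[0])
```

```text
riser both [0.5931 0.3295 1.4125] 
 [[-0.0505 -0.116 ]
 [ 0.4091 -0.3525]
 [ 0.7008  0.7723]
 [ 0.2906  0.9219]
 [ 0.1311  1.4417]
 [ 1.0654 -0.9557]
 [ 0.541  -2.6872]
 [-2.3238  1.139 ]]
side only [0.5925 0.3292 1.414 ]
tray both [0.5543 0.1186 1.4235] 
 [[-0.7961 -0.1061]
 [-1.381   0.9603]
 [-2.6141  1.4286]
 [-0.9761  0.5056]
 [ 0.7324 -5.1396]
 [ 1.3443 -0.2366]]
top [0.5569 0.1149 1.4376] side [0.5505 0.1224 1.4115]
```

>>> {"op": "step_arm", "data": {"commands": [0, 0, 0, -0.0015, 0, 0, 0, 0, 0.001, 0.006, -0.0015, 0, 0, 0, 0, 0.003, 0.018, -0.0015, 0, 0, 0, 0, 0.0055, 0.034, -0.0015, 0, 0, 0, 0, 0.0085, 0.052, -0.0015, 0, 0, 0, 0, 0.0115, 0.07, -0.0015, 0, 0, 0, 0, 0.0145, 0.088, -0.0015, 0, 0, 0, 0, 0.017, 0.104, -0.0015, 0, 0, 0, 0, 0.019, 0.116, -0.0015, 0, 0, 0, 0, 0.02, 0.122, -0.0015, 0, 0, 0]}}

```text
clock: 14.35
position: [0.5502, 0.0665, 0.012]
ee_rot: [0.762, 0.648, 0.0, -0.0]
ft_force: [-0.7, -3.7, -4.6]
grip_width: 0.118
grasp_force: 78.4
```

>>> {"op": "step_arm", "data": {"commands": [0, 0.001, 0.006, -0.001, 0, 0, 0, 0, 0.003, 0.018, -0.001, 0, 0, 0, 0, 0.006, 0.036, -0.001, 0, 0, 0, 0, 0.009, 0.056, -0.001, 0, 0, 0, 0, 0.0125, 0.077, -0.001, 0, 0, 0, 0, 0.016, 0.098, -0.001, 0, 0, 0, 0, 0.0195, 0.119, -0.001, 0, 0, 0, 0, 0.023, 0.14, -0.001, 0, 0, 0, 0, 0.026, 0.158, -0.001, 0, 0, 0, 0, 0.028, 0.17, -0.001, 0, 0, 0]}}

```text
clock: 15.6
position: [0.5677, 0.167, 0.0119]
ee_rot: [0.763, 0.647, -0.0, 0.001]
ft_force: [-2.1, -8.4, 3.2]
grip_width: 0.117
grasp_force: 79.5
```

Run:
```python
from h import *
o=get_obs();a=snap('wrist','w7.png');t=snap('top','t7.png');print(o['position'],o['ee_rot'],o['ft_force'],o['clock'],o['grip_width'])
import pickle;pickle.dump(o,open('w7.pkl','wb'))
b=cv2.resize(t[100:250,120:280,::-1],(288,270),interpolation=cv2.INTER_CUBIC)
c=np.zeros((384,800,3),np.uint8);c[:,:512]=a[:,:,::-1];c[:270,512:]=b
cv2.imwrite('pics/m7.png',c)
```

```text
[0.56766714 0.16702288 0.0119395 ] [ 7.62507495e-01  6.46978909e-01 -2.03675328e-04  7.54423465e-04] [-2.07894786 -8.39701959  3.21710682] 15.6 0.11688754538646558
```

View pics/m7.png

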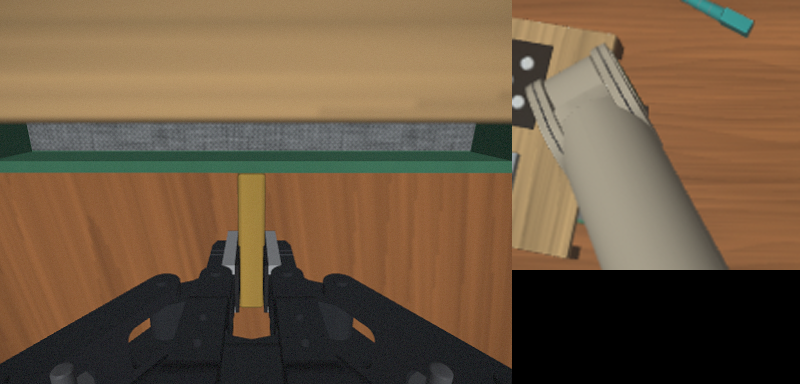

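The wrist view shows the tray half under the riser: the riser's front edge runs level at row ≈123 and the tray's front top edge at row ≈173. That is all ten views used, so I'll measure the rest numerically.

```bash
cat > edge.py <<'E'
from h import *
np.set_printoptions(precision=4,suppress=True)
def edges(a,o,show=True):
    im=cv2.GaussianBlur(a.astype(float),(0,0),1)
    f=im[:,:,0]-im[:,:,1]  # r-g : wood +, grey 0, green -
    res=[]
    for cols in (range(60,230,6),range(280,455,6)):
        for c in cols:
            col=f[:,c]
            lo=int(np.argmin(col[60:230]))+60   # green
            def cross(step):
                i=lo
                while 0<i<300 and col[i]<12: i+=step
                k=i-step; return k+step*(12-col[k])/(col[i]-col[k])
            res.append((c,cross(-1),cross(1)))
    res=np.array(res)
    out=[]
    for j,z in((1,.068),(2,.03)):
        P=np.array([at('wrist',(q[0],q[j]),z,o)[:2] for q in res])
        m=np.median(P,0);k=np.ones(len(P),bool)
        for _ in range(3):
            ctr=P[k].mean(0);d=np.linalg.svd(P[k]-ctr)[2][0];n=np.array([-d[1],d[0]]);e=(P-ctr)@n;k=abs(e)<.0012
        if n[1]<0:n=-n
        out.append((ctr,n,np.arctan2(n[1],n[0]),k.sum(),abs(e[k]).mean()))
    if show: print(res[::8]);[print(q) for q in out]
    (rc,rn,ra,_,_),(tc,tn,ta,_,_)=out
    print('yaw riser',ra,'tray',ta,'gap to flush (tray->riser) mm',(rc-tc)@rn*1e3)
    return out
E
python3 - <<'E'
from edge import *
import pickle
o=pickle.load(open('w7.pkl','rb'));a=cv2.imread('pics/w7.png')[:,:,::-1]
out=edges(a,o)
u=np.array([np.cos(1.4095),np.sin(1.4095)])
print('riser front from top model: offset',(np.array([.5938,.3303])-.1*u-out[0][0])@u, 'tray front vs grip+.045',(o['position'][:2]+.045*u-out[1][0])@u)
# left/right wall inner/outer position: handle centre line near base
row=178;f=a[row].astype(float);m=(f[:,0]>150)&(f[:,0]-f[:,2]>85);x=np.where(m[200:310])[0]+200;print(x.min(),x.max())
E
```

```text
[[ 60.     121.5456 172.5787]
 [108.     121.6495 172.5813]
 [156.     121.6187 172.5941]
 [204.     121.5223 172.7617]
 [298.     121.695  172.8155]
 [346.     121.6687 172.857 ]
 [394.     121.6696 172.8436]
 [442.     121.6515 172.8636]]
(array([0.5797, 0.2337]), array([0.1642, 0.9864]), np.float64(1.405849259717409), np.int64(59), np.float64(1.9101015129667558e-05))
(array([0.5768, 0.2104]), array([0.1648, 0.9863]), np.float64(1.4051923633953187), np.int64(59), np.float64(1.58828408459508e-05))
yaw riser 1.405849259717409 tray 1.4051923633953187 gap to flush (tray->riser) mm 23.419934461926843
riser front from top model: offset -0.0023878965854844114 tray front vs grip+.045 0.0006806173205966278
240 262
```

>>> {"op": "step_arm", "data": {"commands": [0, 0.0005, 0.003, 0, 0, 0, 0, 0, 0.001, 0.007, 0, 0, 0, 0, 0, 0.002, 0.012, 0, 0, 0, 0, 0, 0.003, 0.017, 0, 0, 0, 0, 0, 0.004, 0.022, 0, 0, 0, 0, 0, 0.0045, 0.027, 0, 0, 0, 0, 0, 0.005, 0.03, 0, 0, 0, 0, 0, 0.0055, 0.033, 0, 0, 0, 0, 0, 0.0055, 0.033, 0, 0, 0, 0, 0, 0.0055, 0.033, 0, 0, 0, 0]}}

```text
clock: 16.95
position: [0.571, 0.1859, 0.0119]
ee_rot: [0.763, 0.647, -0.0, 0.001]
ft_force: [-0.2, -7.4, 5.2]
grip_width: 0.12
grasp_force: 79.6
```

Run:
```python
from edge import *
o=get_obs();a=snap('wrist','w8.png');print(o['position'],o['ft_force'])
edges(a,o)
```

```text
[0.571  0.1859 0.0119] [-0.1614 -7.3621  5.1929]
[[ 60.     184.5199 190.4298]
 [108.     184.9297 189.8273]
 [156.     184.0562 190.0128]
 [204.     184.8762 192.4778]
 [298.     184.9899 191.2419]
 [346.     184.9887 195.0798]
 [394.     185.3881 203.2876]
 [442.     168.0769 189.9126]]
(array([0.5752, 0.2353]), array([0.1672, 0.9859]), np.float64(1.4028503326548911), np.int64(54), np.float64(6.601374291528348e-05))
(array([nan, nan]), array([-0.,  1.]), np.float64(1.5707963267948966), np.int64(0), np.float64(nan))
yaw riser 1.4028503326548911 tray 1.5707963267948966 gap to flush (tray->riser) mm nanedge.py:22: RuntimeWarning: Mean of empty slice.
  ctr=P[k].mean(0);d=np.linalg.svd(P[k]-ctr)[2][0];n=np.array([-d[1],d[0]]);e=(P-ctr)@n;k=abs(e)<.0012
  ret = um.true_divide(
edge.py:24: RuntimeWarning: Mean of empty slice.
  out.append((ctr,n,np.arctan2(n[1],n[0]),k.sum(),abs(e[k]).mean()))
  ret = ret.dtype.type(ret / rcount)
```

>>> {"op": "step_arm", "data": {"commands": [0, 0, 0.002, 0, 0, 0, 0, 0, 0.001, 0.004, 0, 0, 0, 0, 0, 0.001, 0.006, 0, 0, 0, 0, 0, 0.001, 0.007, 0, 0, 0, 0, 0, 0.001, 0.007, 0, 0, 0, 0, 0, 0.001, 0.007, 0, 0, 0, 0, 0, 0.001, 0.007, 0, 0, 0, 0, 0, 0.001, 0.007, 0, 0, 0, 0, 0, 0.001, 0.007, 0, 0, 0, 0, 0, 0.001, 0.007, 0, 0, 0, 0]}}

```text
clock: 18.25
position: [0.5717, 0.1899, 0.0119]
ee_rot: [0.763, 0.647, -0.0, 0.001]
ft_force: [-1.2, -8.6, 4.6]
grip_width: 0.122
grasp_force: 79.6
```

>>> {"op": "step_arm", "data": {"commands": [0, 0, -0.001, 0, 0, 0, 0, 40, 0, -0.001, 0, 0, 0, 0, 40, 0, -0.001, 0, 0, 0, 0, 40, 0, -0.001, 0, 0, 0, 0, 40, 0, -0.001, 0.01, 0, 0, 0, 40, 0, -0.001, 0.04, 0, 0, 0, 40, 0, -0.02, 0.08, 0, 0, 0, 40, -0.01, -0.06, 0.11, 0, 0, 0, 40, -0.02, -0.1, 0.12, 0, 0, 0, 40, -0.02, -0.12, 0.12, 0, 0, 0]}}

```text
clock: 19.5
position: [0.5596, 0.1188, 0.0852]
ee_rot: [0.763, 0.647, 0.001, 0.001]
ft_force: [0.9, 0.2, -1.0]
grip_width: 0.467
grasp_force: 0.0
```

Run:
```python
from edge import *
import pickle
o=get_obs();a=snap('wrist','w9.png');print(o['position'],o['ee_rot'],o['ft_force'],o['clock'],o['grip_width'])
pickle.dump(o,open('w9.pkl','wb'))
for c in (120,180,251,330,400): print(c,[(r,*a[r,c]) for r in range(60,200,6)])
```

```text
[0.5596 0.1188 0.0852] [0.7625 0.647  0.0009 0.0008] [ 0.9242  0.2123 -1.0147] 19.5 0.46666595646632675
120 [(60, np.uint8(151), np.uint8(99), np.uint8(63)), (66, np.uint8(149), np.uint8(97), np.uint8(59)), (72, np.uint8(146), np.uint8(95), np.uint8(57)), (78, np.uint8(146), np.uint8(96), np.uint8(61)), (84, np.uint8(145), np.uint8(95), np.uint8(58)), (90, np.uint8(150), np.uint8(99), np.uint8(57)), (96, np.uint8(152), np.uint8(97), np.uint8(61)), (102, np.uint8(159), np.uint8(104), np.uint8(60)), (108, np.uint8(158), np.uint8(104), np.uint8(63)), (114, np.uint8(162), np.uint8(105), np.uint8(66)), (120, np.uint8(155), np.uint8(103), np.uint8(65)), (126, np.uint8(155), np.uint8(103), np.uint8(65)), (132, np.uint8(153), np.uint8(101), np.uint8(62)), (138, np.uint8(153), np.uint8(98), np.uint8(59)), (144, np.uint8(156), np.uint8(104), np.uint8(64)), (150, np.uint8(152), np.uint8(96), np.uint8(54)), (156, np.uint8(158), np.uint8(102), np.uint8(63)), (162, np.uint8(162), np.uint8(106), np.uint8(64)), (168, np.uint8(159), np.uint8(105), np.uint8(61)), (174, np.uint8(155), np.uint8(104), np
[... 4364 characters left out ...]
np.uint8(149), np.uint8(98), np.uint8(59)), (126, np.uint8(149), np.uint8(97), np.uint8(60)), (132, np.uint8(149), np.uint8(97), np.uint8(57)), (138, np.uint8(148), np.uint8(97), np.uint8(59)), (144, np.uint8(150), np.uint8(99), np.uint8(60)), (150, np.uint8(151), np.uint8(100), np.uint8(62)), (156, np.uint8(151), np.uint8(99), np.uint8(60)), (162, np.uint8(151), np.uint8(98), np.uint8(59)), (168, np.uint8(155), np.uint8(101), np.uint8(59)), (174, np.uint8(155), np.uint8(101), np.uint8(63)), (180, np.uint8(154), np.uint8(100), np.uint8(62)), (186, np.uint8(152), np.uint8(101), np.uint8(60)), (192, np.uint8(153), np.uint8(101), np.uint8(61)), (198, np.uint8(153), np.uint8(100), np.uint8(58))]
```

>>> {"op": "step_arm", "data": {"commands": [40, 0, 0, 0.03, 0, 0, 0, 40, 0, 0, 0.07, 0, 0, 0, 40, 0, 0, 0.11, 0, 0, 0, 40, 0, 0, 0.15, 0, 0, 0, 40, 0, 0, 0.19, 0, 0, 0, 40, 0, 0, 0.22, 0, 0, 0, 40, 0, 0, 0.24, 0, 0, 0, 40, 0, 0, 0.25, 0, 0, 0, 40, 0, 0, 0.25, 0, 0, 0, 40, 0, 0, 0.25, 0, 0, 0]}}

```text
clock: 20.8
position: [0.5586, 0.1198, 0.2327]
ee_rot: [0.762, 0.647, -0.0, -0.0]
ft_force: [0.4, 1.4, 0.6]
grip_width: 0.467
grasp_force: 0.0
```

Run:
```python
from edge import *
import pickle
o=get_obs();a=snap('wrist','w10.png');print(o['position'],o['clock'])
pickle.dump(o,open('w10.pkl','wb'))
u=np.array([np.cos(1.4058),np.sin(1.4058)]);v=np.array([-u[1],u[0]])
p=camera_params('wrist');T=np.eye(4);T[:3,:3]=R.from_quat(o['ee_rot']).as_matrix();T[:3,3]=o['position'];E=np.linalg.inv(T@np.array(p['tool_from_camera']))
pj=lambda P:cv2.projectPoints(np.array(P,float).reshape(-1,1,3),cv2.Rodrigues(E[:3,:3])[0],E[:3,3],np.array(p['mtx']),np.array(p['dist']))[0][:,0]
f=np.array([.5797,.2337]) # riser front line pt from wrist
h=np.array([.5717,.1899])  # last grip
c=h+u*((f-h)@u)
print('riser top edge,bottom edge,tray top edge, handle end expected:',pj([[*c,.068],[*c,.052],[*c,.03],[*(c-.066*u),.033]]))
print('legs',pj([[*(c+s*v),z] for s in(.15,-.15,.17,-.17) for z in(0,.068)]))
for q in (100,200,251,300): print(q,' '.join('%d:%d,%d,%d'%(r,*a[r,q]) for r in range(0,130,3)))
```

```text
[0.5586 0.1198 0.2327] 20.8
riser top edge,bottom edge,tray top edge, handle end expected: [[253.8849  54.8348]
 [253.7684  57.2912]
 [253.6264  60.2832]
 [253.4171 124.1294]]
legs [[123.7752  63.6731]
 [ 94.3396  54.739 ]
 [383.2693  64.0318]
 [413.6146  55.1711]
 [106.5173  63.6703]
 [ 73.1259  54.7445]
 [400.5622  64.0768]
 [434.8805  55.2341]]
100 0:158,130,90 3:165,134,94 6:170,139,99 9:168,140,99 12:164,133,93 15:171,141,100 18:174,142,99 21:167,139,98 24:154,128,91 27:161,133,94 30:174,142,99 33:174,140,100 36:172,140,98 39:185,152,106 42:195,160,110 45:188,156,111 48:180,148,103 51:179,147,102 54:154,126,88 57:80,64,49 60:42,29,22 63:108,72,42 66:138,91,58 69:139,91,54 72:147,96,58 75:146,96,58 78:144,93,55 81:144,93,60 84:144,96,60 87:147,97,61 90:146,97,58 93:140,89,52 96:138,89,57 99:138,88,53 102:145,93,56 105:151,100,63 108:145,93,57 111:141,93,58 114:139,89,54 117:140,90,56 120:141,90,55 123:141,92,55 126:144,95,59 129:147,96,60
200 0:167,139,96 3:172,141,99 6:175,145,103 9:154,126,86 12:157,128,89 15:164,134,94 18:170,141,100 21:170,138,96 24:165,137,95 27:165,135,92 3
[... 1033 characters left out ...]
117:181,147,72 120:178,144,68 123:139,115,59 126:151,99,61 129:151,96,59
300 0:155,126,91 3:161,132,93 6:158,129,87 9:163,135,93 12:163,135,95 15:172,142,103 18:179,150,107 21:174,142,101 24:168,138,99 27:170,138,98 30:179,147,104 33:185,152,106 36:186,151,106 39:186,153,106 42:194,161,112 45:191,159,110 48:187,153,108 51:184,152,106 54:161,133,94 57:69,50,36 60:58,106,83 63:20,46,39 66:159,106,65 69:158,103,65 72:162,106,66 75:155,104,62 78:160,105,66 81:158,101,60 84:157,103,62 87:152,100,60 90:154,100,62 93:152,99,60 96:154,101,65 99:150,97,59 102:155,103,63 105:156,100,60 108:159,103,64 111:159,104,63 114:157,100,61 117:154,99,57 120:155,101,62 123:157,100,62 126:156,103,63 129:151,97,58
```

Run:
```python
from edge import *
import pickle
o=pickle.load(open('w10.pkl','rb'));a=cv2.imread('pics/w10.png')[:,:,::-1].astype(float)
def prof(cols,ch,r0,r1): return a[r0:r1,cols,:].mean(1)
def cross(p,l,r0):
    s=np.sign(p-l);i=np.where(s[:-1]!=s[1:])[0];return [r0+k+(l-p[k])/(p[k+1]-p[k]) for k in i]
H=prof(slice(248,259),1,110,135)[:,1];hr=cross(H,(H[:6].mean()+H[-6:].mean())/2,110);print('handle end row',hr)
for c in(slice(140,170),slice(170,200),slice(200,230),slice(280,310),slice(310,340),slice(340,370)):
    P=prof(c,0,48,75);print(c.start,'riser',[round(x,2) for x in cross(P[:12,0],115,48)],'G-R', ' '.join('%d'%x for x in (P[:,1]-P[:,0])), 'bottom',[round(x,2) for x in cross(P[10:,0],100,58)])
h=at('wrist',(253.5,hr[0]),.033,o);r=at('wrist',(253.5,np.mean(cross(prof(slice(170,230),0,48,75)[:12,0],115,48))),.068,o)
print(h,r,'front wall minus riser edge (mm, + = too deep):',(np.linalg.norm(h[:2]-r[:2])*-1e3+66))
for row in(60,61,62): print(row,'col gr:',' '.join('%d:%d/%d'%(c,a[row,c,0],a[row,c,1]) for c in list(range(70,170,4))+list(range(340,440,4))))
x=np.where((a[90,200:310,1]-a[90,200:310,2])>55)[0]+200;print('handle cols',x.min(),x.max())
```

```text
handle end row [np.float64(122.66457680250784)]
140 riser [np.float64(54.87)] G-R -33 -34 -34 -34 -35 -34 -28 -19 -13 -11 23 39 23 -1 -2 -24 -44 -49 -49 -50 -50 -50 -50 -51 -51 -51 -51 bottom [np.float64(63.01)]
170 riser [np.float64(54.88)] G-R -33 -33 -34 -34 -34 -34 -28 -19 -13 -16 36 57 39 21 19 7 -42 -53 -51 -51 -50 -51 -51 -51 -51 -51 -51 bottom [np.float64(63.62)]
200 riser [np.float64(54.9)] G-R -33 -33 -35 -34 -34 -34 -28 -19 -13 -15 36 55 39 21 19 8 -42 -51 -49 -50 -50 -50 -50 -50 -50 -50 -50 bottom [np.float64(63.65)]
280 riser [np.float64(55.06)] G-R -34 -34 -34 -33 -32 -33 -28 -21 -14 -15 37 56 44 25 18 24 -44 -53 -52 -52 -52 -52 -52 -52 -52 -51 -52 bottom [np.float64(63.71)]
310 riser [np.float64(55.13)] G-R -32 -32 -32 -31 -32 -33 -28 -21 -14 -16 38 57 45 26 20 25 -44 -54 -52 -51 -52 -51 -52 -52 -52 -52 -52 bottom [np.float64(63.72)]
340 riser [np.float64(55.19)] G-R -31 -32 -32 -33 -33 -34 -30 -21 -14 -13 16 28 21 3 -9 -14 -47 -53 -52 -51 -51 -52 -52 -52 -51 -52 -52 bottom [np.float64(63.27)]
[0.5685 0.1703 0.033 ] [0.5786 0.2338 0.068 ] front wall minus riser edge (m
[... 959 characters left out ...]
37/29 388:34/26 392:42/25 396:42/27 400:44/28 404:39/23 408:36/20 412:73/50 416:137/89 420:155/101 424:152/98 428:158/103 432:143/95 436:157/101
62 col gr: 70:140/89 74:147/95 78:147/97 82:136/89 86:133/88 90:135/87 94:129/83 98:69/47 102:40/25 106:41/28 110:39/27 114:36/19 118:43/31 122:81/51 126:163/106 130:156/105 134:161/105 138:149/96 142:139/90 146:147/92 150:82/66 154:26/46 158:19/44 162:32/53 166:26/49 340:33/51 344:24/46 348:32/51 352:26/48 356:50/53 360:151/100 364:142/92 368:134/88 372:144/94 376:145/94 380:149/98 384:40/28 388:39/32 392:43/30 396:36/26 400:42/29 404:42/28 408:73/47 412:128/85 416:162/108 420:147/97 424:153/99 428:164/109 432:145/94 436:156/103
handle cols 248 257
```

Measured result: the front is flush within about 1 mm, the tray is square within about 0.1°, and the leg gaps are 21 and 22 px, so it is midway. The gripper is clear of everything.

```bash
python3 -c "
from workcell import *
print(hand_in())"
```

```text
the job is handed in; nothing more can be done
None
```

The job is handed in: the mandrel lies flat in the tray's front compartment, and the tray is under the riser, square, midway between the legs and flush with the front edge to within about 1 mm, with only the handle sticking out. I did not check the red bar, or that the file, brush and jar stayed put, in a final picture; hand-in gave no verdict.

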